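# Lock the wood-chunk box on the grill cart

### The arm

A 7-joint arm with a two-finger parallel gripper is mounted at the origin on the work surface. World frame = base frame: x ahead of the robot, y to its left, z up, the work surface at z = 0. Lengths are in m, angles in rad, forces in N, time in s.
With the tool pointing down it reaches from about 0.35 to 0.9 m from the base axis. Payload 8.1 kg.
Tool frame: the origin (TCP) lies on the centre line of the jaws, within the pads' length; the fingertips stand bot.tcp_to_tips ahead of it and the grasp point (between the pads) lies 2 mm behind it (bot.tcp_to_tips is the distance from the TCP to the fingertips, in m); z points along the fingers, y is the line along which they close (so a half turn about z gives the same grasp; the last joint's range is limited). The gripper opens to 85 mm and grips with 20 to 120 N. Pads are 22 mm wide; open, the fingers measure 114 mm over their backs; the gripper's body (76 mm by 85 mm) begins 54 mm behind the grasp point. The pads swing forward as they close: fully open they stand 13 mm farther back than shut.
Start: joints at [-1.277, 0.434, 0.025, 1.573, -0.012, 1.134, -0.075], TCP at [0.242, 0.576, 0.248] pointing down, gripper open.
Joint ranges: [-2.62, 2.62], [-0.44, 2.09], [-1.27, 1.32], [0.08, 2.57], [-1.32, 4.46], [0.12, 2], [-2.74, 2.74]. Speed limits (rad/s): [2.22, 2.22, 3.01, 3.01, 3.14, 3.14, 3.14].

### API

Orientations are given as a unit quaternion [w, x, y, z].
In Python, from cell import bot gives the robot as it stands.
- The arm moves only by the shell command python3 -m crank 'ROWS' [FORCE]. ROWS is JSON, one flat list of numbers, 7 for each row, row after row: the turn, a rotation vector about the tool's x, y, z in degrees, then the shift along the tool's x, y, z in cm, then the gripper command: -1 is shut, 1 is fully open, values between are in proportion. In form: [ax, ay, az, tx, ty, tz, fingers, ax, ay, az, tx, ty, tz, fingers, ...]. A call has 1 to 20 rows; each row is the pose to reach, as a shift and turn from the pose commanded when the call began, along the tool's axes at that moment; what a row does not reach only later rows make up. A row lasts 1/8 s, in which the tool goes at most 62.5 mm and 10.7 degrees, less where a joint would pass 70% of its speed; a pose out of reach is approached as far as the arm can. A call with a gripper value outside its range is refused whole. The fingers move at their own pace and stop on an object; FORCE is the grip in N (left out, the last holds). Time passes only in rows, so rows that repeat a pose let the fingers close. It gives the time, the measured TCP pose, the force, the opening and the grip force at its end, in the units of the state.
- bot.read_state(): the state, without advancing time (a new reading comes with each control period).
- bot.camera(name): name is "scene" or "top"; returns the picture (420x560x3 uint8, red, green, blue); there is no depth.
- bot.camera_params(name): a dict with "fx", "fy", "cx", "cy" (pixels), "R" (3x3) and "t" (3): a world point X has camera coordinates R X + t. Camera axes: x right, y down, z forward; pixel columns grow to the right and rows downward; lengths in m; the calibration is good to about 2 mm. A picture is of the moment at which its call begins. camera_params takes no time and is no camera call.
- bot.close_job(): hands the job in; it is judged then, once.
The state is a dict: "time_s": time; "joints": joint angles; "joint_velocities": joint speeds; "joint_torque": joint torques, N m; "position": TCP position; "ee_rot": TCP orientation; "ft_force": force on the tool from outside, world axes, zero at the start; "torque": the same for the moment, N m; "opening": finger opening in m; "grip_force": force on a finger pad.
Only numpy, scipy, OpenCV 4.12 (cv2) and the standard library are available. Lean on these libraries where they do the work, as an engineer would, in place of code of your own. Each camera call takes 0.05 s, during which the arm holds its last target. There are 200 camera calls.

### The job

Take the orange-handled flat-blade key out of its holder on the clamped tool tray, put its blade into the slot of the yellow cam lock on the steel wood-chunk box and turn the cam clockwise (seen from above) until it stops against its seat, the red tongue lying across the box's lid. Then hang the key back upright in its black holder, blade down with its flange resting on the rim, and let go. Turn the cam only with the key, never with the gripper, and leave the pot and all other things where they are.

Things in the scene. Friction and masses are not known exactly. Their poses are not given: they have to be found in the camera images.
- key: flat-blade key hanging upright in the holder. Origin: centre of the underside of its black flange; z up, x along the blade's width. Flange 64 (x) x 36 (y) mm, z 0 to 6. Orange handle 36 (x) x 20 (y) mm, z 6 to 76: pinch it across y from above. Steel blade 40 mm wide (x), 4 thick (y), reaching 55 below the origin. About 160 g. Alike after a half turn about z.
- key_tip (a point): middle of the lower edge of the key's blade, 55 mm straight below the key's origin; same axes as the key
- woodbox: fixed steel box, 160 (x) x 220 (y) x 90 mm high, grey lid panel let into its solid top; origin: centre of its underside, z up, x from the robot's side to the lid's hinges. It stands left or right of the middle, turned up to 0.3 rad. The cam lock is centred on its top 30 mm from the middle towards -x; the top is the floor of the cam's slot.
- cam (a joint): angle of the cam lock, rad: 0 with its red tongue pointing along the box's +y, growing clockwise as seen from above, hard stop at 1.571 (seated: tongue and slot along the box's +x, across the lid). It starts between 0.15 and 0.40, stays where it is left and needs about 0.1 N m to turn.
- cam_slot (a point): centre of the mouth of the cam's slot, on the turning axis, at the cam's top, 104.5 mm above the table. Turns with the cam: x along the slot to the red tongue, z up. Cam: yellow disc, 80 mm across, 14 high. Slot 52 mm long, 9 wide, 14 deep: the blade has 2.5 mm play either side, about 0.12 rad of free turn each way. The tongue reaches 77 mm from the axis.
- tray: fixed grey tool tray clamped to the far edge of the cart; origin at table height, x away from the robot, y along the edge, z up. The basin (110 x 340 mm, 35 high, from 10 mm before to 100 mm beyond the origin) holds tongs and brush; the black key holder (42 in x, 80 in y, 65 high) stands on its robot side.
- holder_mouth (a point): centre of the mouth of the key holder, on its flat rim 65 mm above the table; tray axes. The mouth is 56 mm long (tray y) and 14 mm wide (tray x), open down to the table; the hanging key has its blade width along tray y and its origin at rim height.
- pot: bystander: blue enamel pot with lid, 182 mm across (230 mm over the handles), 150 mm high, origin under its centre; it stands on the side where the box is not
- trivet: bystander: round cork-bottomed trivet, 120 mm across, 10 mm thick, origin under its centre
- jar: bystander: pale green screw-top spice jar, 62 mm across, 97 mm high, origin under its centre
- tongs: bystander: steel tongs about 210 mm long lying along y in the tray, origin under their middle
- brush: bystander: brush with red silicone head, about 195 mm long, lying along y in the tray, origin under its middle
- oil: bystander: green glass bottle, 60 mm across, 210 mm high, far left, origin under its centre
- bowl: bystander: white bowl, 140 mm across, 50 mm high, far right, origin under its centre
Not all that is in view belongs to the job. Leave any blue or pink look-alike of the key alone.

How it is judged:
By the outcome, as a careful person would: the job done as asked, in the order asked, and still so for the second after the job is handed in, with the robot touching nothing.
It also fails if it takes over 58 s, if anything falls off the work surface, if the arm or the gripper's body presses on something with over 40 N, if the wrist force passes 120 N, or if a joint passes its speed limit or range.

## Working session

There is one attempt and no reset: what is moved stays moved. The work goes in short steps, Python scripts to look and compute and a shell command to move; the robot and the scene stay as the last step left them, time stands still between calls to the robot, and variables do not carry over. Pictures are saved under pics/ and viewed, at most 12 in all, crops included, and the job is handed in when it is done.

```bash
mkdir -p pics; ls
python3 - <<'E'
from cell import bot
import cv2
for n in("scene","top"):
    cv2.imwrite(f"pics/{n}0.png",bot.camera(n)[:,:,::-1]); p=bot.camera_params(n); print(n,p)
print(bot.read_state(),bot.tcp_to_tips)
E
```

```text
pics
scene {'fx': 384.1126157442526, 'fy': 384.1126157442526, 'cx': 278.1226473907798, 'cy': 209.01787517123316, 'R': array([[-0.21772628,  0.97598973,  0.00627004],
       [ 0.77071487,  0.17586746, -0.61242895],
       [-0.59882706, -0.12850946, -0.79050077]]), 't': array([ 0.11682702, -0.35709072,  1.63307059])}
top {'fx': 398.65070558435445, 'fy': 398.65070558435445, 'cx': 285.95582520763554, 'cy': 205.90677658484682, 'R': array([[ 2.48248179e-02, -9.99691604e-01,  6.52431980e-04],
       [-9.89518302e-01, -2.46650499e-02, -1.42285506e-01],
       [ 1.42257718e-01,  2.88661839e-03, -9.89825444e-01]]), 't': array([0.00479137, 0.54721445, 1.15276435])}
{'time_s': 0.1, 'joints': array([-1.27659322,  0.43515137,  0.02501303,  1.57394448, -0.01158587,
        1.1340473 , -0.07511952]), 'joint_velocities': array([-9.91025185e-04,  2.08703828e-04, -3.02519574e-04, -3.55030091e-03,
        1.73096229e-05,  4.93737605e-04,  1.12075880e-03]), 'joint_torque': array([ 2.06647921e-03, -6.71759391e+01,  1.02787849e+00, -3.16897273e+01,
        1.59418926e-02,  7.41771888e-03, -1.33541161e-05]), 'position': array([0.24145564, 0.57602898, 0.24762995]), 'ee_rot': array([-6.06721299e-05,  1.97160317e-01,  9.80371009e-01, -7.00293777e-04]), 'ft_force': array([0.26581408, 0.44997203, 0.53841333]), 'torque': array([-0.02280705,  0.02495377, -0.03335219]), 'grip_force': 0.0, 'opening': 0.08535497162032593} 0.017
```

View pics/scene0.png

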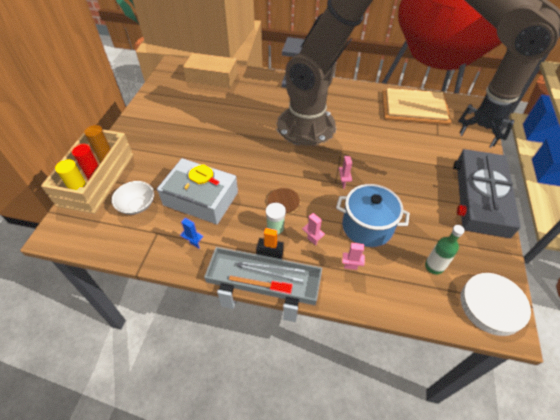

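View pics/top0.png

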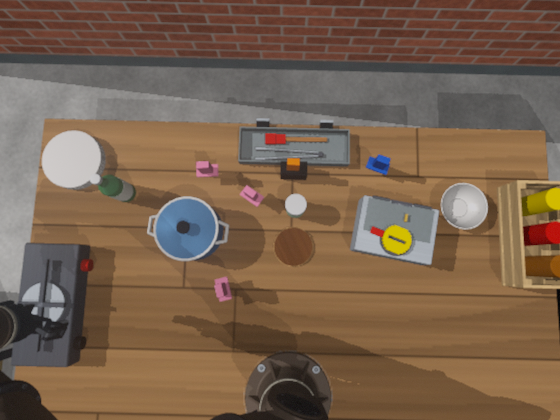

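The scene view shows the key at about (270,240), the cam at (202,174) and the pot at (372,215). In the top view the key is at about (293,165), the cam at (397,239) with its red tongue at (377,231), the jar at (296,204), and a blue look-alike at (379,164).

```bash
cat > h.py <<'E'
import numpy as np, cv2
from cell import bot
def ray(n,uv,z):
    p=bot.camera_params(n);R,t=p["R"],p["t"]
    d=R.T@np.array([(uv[0]-p["cx"])/p["fx"],(uv[1]-p["cy"])/p["fy"],1]);c=-R.T@t
    return c+d*(z-c[2])/d[2]
def proj(n,X):
    p=bot.camera_params(n);x=p["R"]@np.asarray(X)+p["t"]
    return np.array([p["fx"]*x[0]/x[2]+p["cx"],p["fy"]*x[1]/x[2]+p["cy"]])
def mask(im,col,roi):
    h=cv2.cvtColor(im,cv2.COLOR_RGB2HSV).astype(int);H,S,V=h[...,0],h[...,1],h[...,2]
    rng={'yellow':(23,34),'orange':(8,18),'red':(0,5)}[col]
    m=(H>=rng[0])&(H<=rng[1])&(S>190)&(V>90)
    if col=='red': m|=(H>=175)&(S>150)&(V>90)
    o=np.zeros_like(m);x0,y0,x1,y1=roi;o[y0:y1,x0:x1]=m[y0:y1,x0:x1];return o
def cen(m):
    y,x=np.nonzero(m);return np.array([x.mean()+0,y.mean()+0]),len(x),(x.min(),x.max(),y.min(),y.max())
E
python3 - <<'E'
from h import *
T=cv2.imread("pics/top0.png")[:,:,::-1];S=cv2.imread("pics/scene0.png")[:,:,::-1]
for n,im,c,roi,z in[("top",T,'yellow',(370,210,425,265),.1045),("top",T,'red',(360,220,390,242),.1045),("top",T,'orange',(280,150,305,175),.141),
 ("scene",S,'yellow',(180,155,225,190),.1045),("scene",S,'red',(200,170,225,190),.1045),("scene",S,'orange',(255,225,285,250),.12)]:
    m=mask(im,c,roi)
    k=cen(m);print(n,c,k,ray(n,k[0],z).round(4))
a=cv2.resize(T[190:270,345:445],None,fx=5.6,fy=5.6,interpolation=cv2.INTER_CUBIC)[:, :400]
b=cv2.resize(T[190:270,345:445],None,fx=4,fy=4,interpolation=cv2.INTER_CUBIC)
c=cv2.resize(T[115:185,230:360],None,fx=4,fy=4,interpolation=cv2.INTER_CUBIC)
d=np.zeros((600,520,3),np.uint8);d[:320,:400]=b;d[320:600]=c
cv2.imwrite("pics/c1.png",d[:,:,::-1])
E
```

```text
top yellow (array([396.44922547, 239.45094664]), 581, (np.int64(382), np.int64(410), np.int64(225), np.int64(253))) [ 0.4507 -0.2924  0.1045]
top red (array([376.94594595, 231.44594595]), 74, (np.int64(371), np.int64(383), np.int64(227), np.int64(236))) [ 0.4717 -0.2382  0.1045]
top orange (array([292.87628866, 162.53608247]), 97, (np.int64(287), np.int64(299), np.int64(158), np.int64(169))) [0.6543 0.0019 0.141 ]
scene yellow (array([200.4760479 , 173.85329341]), 334, (np.int64(189), np.int64(212), np.int64(164), np.int64(183))) [ 0.4566 -0.2908  0.1045]
scene red (array([213.38461538, 181.        ]), 26, (np.int64(210), np.int64(217), np.int64(178), np.int64(183))) [ 0.478  -0.2373  0.1045]
scene orange (array([269.9197861 , 239.21925134]), 187, (np.int64(264), np.int64(276), np.int64(228), np.int64(247))) [0.6733 0.0049 0.12  ]
```

View pics/c1.png

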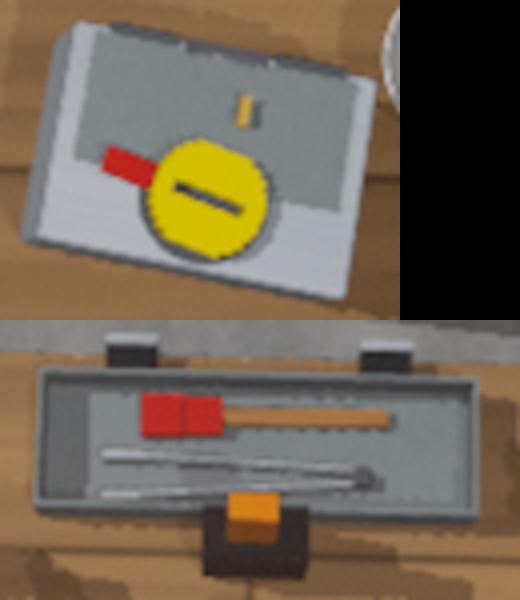

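The crop shows the box yawed about -0.19 rad with the cam slot and tongue slightly clockwise of its +y axis. The key is in the holder, at crop pixel (253,515). Next I fit the silhouettes in both views.

```bash
cat >> h.py <<'E'
from scipy.optimize import minimize
def hullmask(n,P,roi,s=4):
    x0,y0,x1,y1=roi
    q=np.array([(proj(n,X)+.5-[x0,y0])*s for X in P]).astype(np.float32)
    h=cv2.convexHull(q);o=np.zeros(((y1-y0)*s,(x1-x0)*s),np.uint8)
    cv2.fillPoly(o,[np.round(h*16).astype(np.int32)],255,shift=4)
    return cv2.resize(o,(x1-x0,y1-y0),interpolation=cv2.INTER_AREA)/255.
def boxpts(x,y,yaw,a,b,z0,z1):
    c,s=np.cos(yaw),np.sin(yaw)
    return [(x+c*u*a/2-s*v*b/2,y+s*u*a/2+c*v*b/2,z) for u in(-1,1) for v in(-1,1) for z in(z0,z1)]
def fit(f,views,x0,steps):
    J=lambda p:sum(np.abs(hullmask(n,f(p),r)-m[r[1]:r[3],r[0]:r[2]]).sum() for n,m,r in views)
    sim=np.vstack([x0]+[np.array(x0)+np.eye(len(x0))[i]*steps[i] for i in range(len(x0))])
    r=minimize(J,x0,method='Nelder-Mead',options=dict(initial_simplex=sim,xatol=1e-5,fatol=1e-3));return r.x,r.fun
E
python3 - <<'E'
from h import *
T=cv2.imread("pics/top0.png")[:,:,::-1];S=cv2.imread("pics/scene0.png")[:,:,::-1]
def M(im,lo,hi,roi,sv=(130,50)):
    h=cv2.cvtColor(im,cv2.COLOR_RGB2HSV).astype(int);m=(h[...,0]>=lo)&(h[...,0]<=hi)&(h[...,1]>sv[0])&(h[...,2]>sv[1])
    o=np.zeros(m.shape);x0,y0,x1,y1=roi;o[y0:y1,x0:x1]=m[y0:y1,x0:x1];return o
rk={"top":(280,150,306,176),"scene":(256,222,286,252)}
rc={"top":(370,215,425,265),"scene":(180,157,225,193)}
t=np.linspace(0,2*np.pi,40)
key=lambda p:boxpts(p[0],p[1],p[2],.020,.036,.071,.141)
cam=lambda p:[(p[0]+.04*np.cos(a),p[1]+.04*np.sin(a),z) for a in t for z in(.0905,.1045)]
im={"top":T,"scene":S}
for vs in(["top"],["scene"],["top","scene"]):
    v=[(n,M(im[n],7,19,rk[n],(200,110)),rk[n]) for n in vs]
    print("key",vs,[x.round(4) if hasattr(x,'round') else x for x in fit(key,v,[.66,.003,0],[.006,.006,.08])],[m.sum() for _,m,_ in v])
    v=[(n,M(im[n],22,35,rc[n],(150,60)),rc[n]) for n in vs]
    print("cam",vs,[x.round(4) for x in fit(cam,v,[.452,-.292],[.006,.006])],[m.sum() for _,m,_ in v])
# light/grey box edges, tray edges from crop
B=lambda u,v:ray("top",(345+u/4-.4,190+v/4-.4),.09)
for q in [(78,22),(375,82),(345,300),(35,240)]: print("box",B(*q).round(4))
W=lambda u,v,z:ray("top",(230+u/4-.4,115+(v-320)/4-.4),z)
for q in [(35,372),(480,378),(478,520),(36,512)]: print("tray",W(*q,.035).round(4))
E
```

```text
key ['top'] [array([ 0.6569,  0.0023, -0.0062]), np.float64(90.5373)] [np.float64(78.0)]Traceback (most recent call last):
  File "<stdin>", line 16, in <module>
  File "h.py", line 31, in fit
    r=minimize(J,x0,method='Nelder-Mead',options=dict(initial_simplex=sim,xatol=1e-5,fatol=1e-3));return r.x,r.fun
    res = _minimize_neldermead(fun, x0, args, callback, bounds=bounds,
                               **options)
    fxcc = func(xcc)
    fx = function(np.copy(x), *(wrapper_args + args))
  File "h.py", line 29, in <lambda>
    J=lambda p:sum(np.abs(hullmask(n,f(p),r)-m[r[1]:r[3],r[0]:r[2]]).sum() for n,m,r in views)
               ~~~^^^^^^^^^^^^^^^^^^^^^^^^^^^^^^^^^^^^^^^^^^^^^^^^^^^^^^^^^^^^^^^^^^^^^^^^^^^^
  File "h.py", line 29, in <genexpr>
    J=lambda p:sum(np.abs(hullmask(n,f(p),r)-m[r[1]:r[3],r[0]:r[2]]).sum() for n,m,r in views)
                          ~~~~~~~~^^^^^^^^^^
  File "h.py", line 21, in hullmask
    q=np.array([(proj(n,X)+.5-[x0,y0])*s for X in P]).astype(np.float32)
                 ~~~~^^^^^
  File "h.py", line 8, in proj
    p=bot.camera_params(n);x=p["R"]@np.asarray(X)+p["t"]
ValueError: time passes only in moves, steps and waits
```

```bash
sed -i 's/bot\.camera_params(n)/CP[n]/; 2a CP={n:bot.camera_params(n) for n in("top","scene")}' h.py
cat > m.py <<'E'
from h import *
def M(im,lo,hi,roi,sv=(130,50)):
    h=cv2.cvtColor(im,cv2.COLOR_RGB2HSV).astype(int);m=(h[...,0]>=lo)&(h[...,0]<=hi)&(h[...,1]>sv[0])&(h[...,2]>sv[1])
    o=np.zeros(m.shape);x0,y0,x1,y1=roi;o[y0:y1,x0:x1]=m[y0:y1,x0:x1];return o
rk={"top":(280,150,306,176),"scene":(256,222,286,252)}
rc={"top":(370,215,425,265),"scene":(180,157,225,193)}
t=np.linspace(0,2*np.pi,40)
key=lambda p:boxpts(p[0],p[1],p[2],.020,.036,.071,.141)
cam=lambda p:[(p[0]+.04*np.cos(a),p[1]+.04*np.sin(a),z) for a in t for z in(.0905,.1045)]
E
python3 - <<'E'
from m import *
T=cv2.imread("pics/top0.png")[:,:,::-1];S=cv2.imread("pics/scene0.png")[:,:,::-1]
im={"top":T,"scene":S}
for vs in(["top"],["scene"],["top","scene"]):
    v=[(n,M(im[n],5,19,rk[n],(215,60)),rk[n]) for n in vs]
    print("key",vs,[x.round(4) if hasattr(x,'round') else x for x in fit(key,v,[.66,.003,0],[.006,.006,.08])],[m.sum() for _,m,_ in v])
    v=[(n,M(im[n],22,35,rc[n],(150,60)),rc[n]) for n in vs]
    print("cam",vs,[x.round(4) for x in fit(cam,v,[.452,-.292],[.006,.006])],[m.sum() for _,m,_ in v])
B=lambda u,v:ray("top",(345+u/4-.4,190+v/4-.4),.09)
for q in [(78,22),(375,82),(345,300),(35,240)]: print("box",B(*q).round(4))
W=lambda u,v,z:ray("top",(230+u/4-.4,115+(v-320)/4-.4),z)
for q in [(35,372),(480,378),(478,520),(36,512)]: print("tray",W(*q,.035).round(4))
for q in [(203,508),(308,514),(302,578),(204,572)]: print("holder",W(*q,.065).round(4))
print(M(T,5,19,rk["top"],(215,60))[152:174,283:303].astype(int))
E
```

```text
key ['top'] [array([0.6605, 0.0032, 0.0486]), np.float64(102.0549)] [np.float64(67.0)]
cam ['top'] [array([ 0.4518, -0.2937]), np.float64(93.698)] [np.float64(630.0)]
key ['scene'] [array([0.6603, 0.0016, 0.0725]), np.float64(45.0902)] [np.float64(197.0)]
cam ['scene'] [array([ 0.4491, -0.2947]), np.float64(46.4588)] [np.float64(353.0)]
key ['top', 'scene'] [array([0.66  , 0.0014, 0.0503]), np.float64(151.0)] [np.float64(67.0), np.float64(197.0)]
cam ['top', 'scene'] [array([ 0.4515, -0.2936]), np.float64(146.6706)] [np.float64(630.0), np.float64(353.0)]
box [ 0.5766 -0.2054  0.09  ]
box [ 0.5384 -0.4173  0.09  ]
box [ 0.3836 -0.3918  0.09  ]
box [ 0.42   -0.1746  0.09  ]
tray [0.788  0.1714 0.035 ]
tray [ 0.7918 -0.172   0.035 ]
tray [ 0.6794 -0.1707  0.035 ]
tray [0.6772 0.166  0.035 ]
holder [0.6758 0.0383 0.065 ]
holder [ 0.6731 -0.0398  0.065 ]
holder [ 0.6246 -0.0362  0.065 ]
holder [0.6273 0.0362 0.065 ]
[[0 0 0 0 0 0 0 0 0 0 0 0 0 0 0 0 0 0 0 0]
 [0 0 0 0 0 0 0 0 0 0 0 0 0 0 0 0 0 0 0 0]
 [0 0 0 0 0 0 0 0 0 0 0 0 0 0 0 0 0 0 0 0]
 [0 0 0 0 0 0 0 0 0 0 0 0 0 0 0 0 0 0 0 0]
 [0 0 0 0 0 0 0 0 0 0 0 0 0 0 0 0 0 0 0 0]
 [0 0 0 0 0 0 0 0 0 0 0 0 0 0 0 0 0 0 0 0]
 [0 0 0 0 0 0 0 0 0 0 0 0 0 0 0 0 0 0 0 0]
 [0 0 0 0 0 1 1 1 1 1 1 1 1 1 1 1 0 0 0 0]
 [0 0 0 0 0 1 1 1 1 1 1 1 1 1 1 1 0 0 0 0]
 [0 0 0 0 0 1 1 1 1 1 1 1 1 1 1 1 0 0 0 0]
 [0 0 0 0 1 1 1 1 1 1 1 1 1 1 1 1 0 0 0 0]
 [0 0 0 0 0 1 1 1 1 1 1 1 1 1 1 1 0 0 0 0]
 [0 0 0 0 0 1 0 1 1 1 1 1 1 1 1 1 0 0 0 0]
 [0 0 0 0 0 0 0 0 0 0 0 0 0 0 0 1 0 0 0 0]
 [0 0 0 0 0 0 0 0 0 0 0 0 0 0 0 0 0 0 0 0]
 [0 0 0 0 0 0 0 0 0 0 0 0 0 0 0 0 0 0 0 0]
 [0 0 0 0 0 0 0 0 0 0 0 0 0 0 0 0 0 0 0 0]
 [0 0 0 0 0 0 0 0 0 0 0 0 0 0 0 0 0 0 0 0]
 [0 0 0 0 0 0 0 0 0 0 0 0 0 0 0 0 0 0 0 0]
 [0 0 0 0 0 0 0 0 0 0 0 0 0 0 0 0 0 0 0 0]
 [0 0 0 0 0 0 0 0 0 0 0 0 0 0 0 0 0 0 0 0]
 [0 0 0 0 0 0 0 0 0 0 0 0 0 0 0 0 0 0 0 0]]
```

```bash
python3 -m crank '[0,0,66.8,-60.7,-36.8,0,0, 0,0,66.8,-60.7,-36.8,0,0, 0,0,66.8,-60.7,-36.8,0,0, 0,0,66.8,-60.7,-36.8,0,0, 0,0,66.8,-60.7,-36.8,0,0, 0,0,66.8,-60.7,-36.8,0,0, 0,0,66.8,-60.7,-36.8,0,0, 0,0,66.8,-60.7,-36.8,0,0, 0,0,66.8,-60.7,-36.8,0,0, 0,0,66.8,-60.7,-36.8,0,0, 0,0,66.8,-60.7,-36.8,0,0, 0,0,66.8,-60.7,-36.8,0,0, 0,0,66.8,-60.7,-36.8,0,0, 0,0,66.8,-60.7,-36.8,0,0]' 40
python3 - <<'E'
from h import *
s=bot.read_state()
from scipy.spatial.transform import Rotation as R
q=s["ee_rot"];print(s["position"],R.from_quat(np.r_[q[1:],q[0]]).as_matrix().round(3))
print("jar",ray("top",(296,204),.097))
T=cv2.imread("pics/top0.png")[:,:,::-1];print(T[153:176,292:294].mean(1).astype(int).tolist(),T[162,283:303].tolist())
S=bot.camera("scene");t=bot.camera("top")
cv2.imwrite("pics/g1.png",np.vstack([cv2.resize(x,None,fx=4,fy=4,interpolation=cv2.INTER_CUBIC) for x in(S[200:270,215:345],t[115:185,230:360])])[:,:,::-1])
E
```

```text
time_s: 1.85
position: [0.6585, 0.0044, 0.2479]
ee_rot: [-0.001, 0.704, 0.711, 0.0]
ft_force: [-0.0, 0.7, -0.1]
opening: 0.0427
grip_force: 0.0
[0.65850442 0.00436182 0.24791804] [[-0.01   1.    -0.001]
 [ 1.     0.01   0.001]
 [ 0.001 -0.001 -1.   ]]
jar [ 0.54479987 -0.01020118  0.097     ]
[[117, 121, 122], [125, 129, 130], [117, 122, 122], [140, 145, 148], [125, 123, 124], [182, 112, 46], [208, 126, 22], [208, 125, 21], [208, 126, 23], [209, 128, 27], [208, 129, 27], [188, 110, 25], [143, 78, 30], [115, 63, 29], [114, 63, 29], [114, 64, 30], [114, 64, 30], [89, 56, 35], [56, 46, 39], [53, 46, 43], [51, 44, 41], [51, 43, 40], [51, 41, 37]] [[53, 46, 43], [54, 48, 45], [51, 45, 45], [94, 60, 40], [180, 107, 27], [208, 127, 26], [207, 127, 15], [208, 127, 21], [208, 127, 21], [209, 128, 29], [209, 128, 25], [208, 126, 22], [209, 126, 24], [208, 126, 23], [209, 126, 24], [208, 130, 26], [170, 103, 31], [73, 55, 47], [58, 53, 52], [57, 53, 52]]
```

View pics/g1.png

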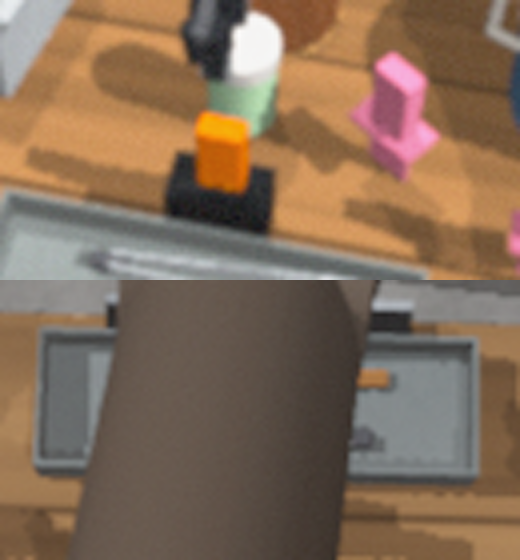

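The scene crop shows the key at crop pixel (222,150), clear of the gripper. The arm hides the key in the top view. The top-face edges put the key at x≈0.6585, y≈0.002, which matches the tool line.

```bash
python3 -m crank '[0,0,0,-0.2,0,5,0, 0,0,0,-0.2,0,9,0, 0,0,0,-0.2,0,12,0, 0,0,0,-0.2,0,13.6,0, 0,0,0,-0.2,0,14.3,0, 0,0,0,-0.2,0,14.3,0, 0,0,0,-0.2,0,14.3,-1, 0,0,0,-0.2,0,14.3,-1, 0,0,0,-0.2,0,14.3,-1, 0,0,0,-0.2,0,14.3,-1, 0,0,0,-0.2,0,14.3,-1, 0,0,0,-0.2,0,14.3,-1]' 80
python3 -c "
from cell import bot
print(bot.read_state())"
```

```text
time_s: 3.45
position: [0.66, 0.0004, 0.1066]
ee_rot: [0.001, 0.704, 0.71, 0.001]
ft_force: [-0.2, 1.0, 6.8]
opening: 0.019
grip_force: 78.3
{'time_s': 3.45, 'joints': array([-0.34072482,  0.64793311,  0.40551624,  1.65573004, -0.30924984,
        0.89973152,  0.19265915]), 'joint_velocities': array([ 0.00075325, -0.00012526, -0.00061353,  0.00243337,  0.00096817,
        0.00035196,  0.00055719]), 'joint_torque': array([ 9.97486990e-02, -7.01685834e+01,  8.59811246e+00, -2.43149149e+01,
        3.21011420e-02, -2.25340496e-01, -1.39243118e-02]), 'position': array([6.59987660e-01, 3.50512777e-04, 1.06559523e-01]), 'ee_rot': array([6.49071362e-04, 7.04278198e-01, 7.09923292e-01, 8.47575986e-04]), 'ft_force': array([-0.1526381 ,  0.9571791 ,  6.77651237]), 'torque': array([ 0.0518083 ,  0.15215468, -0.02021484]), 'grip_force': 78.29635262489319, 'opening': 0.01904373746089413}
```

```bash
python3 -m crank '[0,0,0,0,0,-3,-1, 0,0,0,0,0,-7,-1, 0,0,0,0,0,-12,-1, 0,0,0,0,0,-13,-1, 0,0,5,-5,-3.6,-13,-1, 0,0,10,-10,-7.2,-13,-1, 0,0,15,-15,-10.9,-13,-1, 0,0,21.5,-20,-14.5,-13,-1, 0,0,21.5,-25,-18.2,-13,-1, 0,0,21.5,-28,-20.3,-13,-1, 0,0,21.5,-29.2,-21.2,-13,-1, 0,0,21.5,-29.2,-21.2,-13,-1, 0,0,21.5,-29.2,-21.2,-13,-1]' 80
python3 - <<'E'
from h import *
s=bot.read_state();print(s["position"],s["ft_force"],s["torque"])
S=bot.camera("scene");t=bot.camera("top")
cv2.imwrite("pics/s2.png",S[:,:,::-1]);cv2.imwrite("pics/t2.png",t[:,:,::-1])
a=cv2.resize(S[120:220,140:260],None,fx=5,fy=5,interpolation=cv2.INTER_CUBIC);b=cv2.resize(t[190:270,345:445],(200,160),interpolation=cv2.INTER_CUBIC)
d=np.zeros((500,800,3),np.uint8);d[:,:600]=a;d[:160,600:]=b
cv2.imwrite("pics/g2.png",d[:,:,::-1])
E
```

```text
time_s: 5.08
position: [0.4507, -0.2915, 0.2348]
ee_rot: [-0.0, 0.824, 0.567, 0.0]
ft_force: [0.3, 0.1, -2.0]
opening: 0.019
grip_force: 78.8
[ 0.45069609 -0.29152465  0.23484157] [ 0.34777351  0.08239566 -1.9717447 ] [ 0.00066427 -0.01709722 -0.01526903]
```

View pics/g2.png

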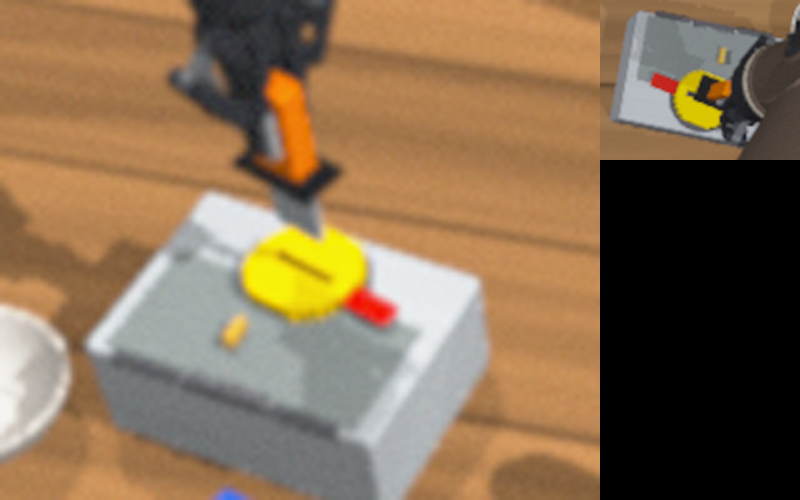

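The scene crop shows the blade's lower edge from crop (282,222) to (322,240) and the slot from (278,254) to (332,281). They look parallel, with the blade above the slot.

Run:
```python
from m import *
P=lambda u,v:np.array([140+u/5-.4,120+v/5-.4])
tip=P(302,231);sl=P(305,267.5)
print("tip obs",ray("scene",tip,.1382),"slot obs",ray("scene",sl,.1045))
a=ray("scene",P(322,240),.1382)-ray("scene",P(282,222),.1382);b=ray("scene",P(332,281),.1045)-ray("scene",P(278,254),.1045)
print(a,b,np.degrees(np.arctan2(a[0],a[1])),np.degrees(np.arctan2(b[0],b[1])))
im=cv2.imread("pics/s2.png")[:,:,::-1]
# slot dark pixels inside disc; weighted centroid
g=im[155:187,180:222].astype(float);dark=(g[...,0]<170)
hsv=cv2.cvtColor(im[155:187,180:222],cv2.COLOR_RGB2HSV)
np.set_printoptions(linewidth=250);print(im[158:186,186:218,0])
v=[("scene",M(cv2.imread("pics/scene0.png")[:,:,::-1],22,35,rc["scene"],(150,60)),rc["scene"])]
print(fit(cam,v,[.452,-.292],[.006,.006]))
```

```text
tip obs [ 0.45062741 -0.28911804  0.1382    ] slot obs [ 0.45315071 -0.29153273  0.1045    ]
[0.00989626 0.03184811 0.        ] [0.01568333 0.04455431 0.        ] 17.261744323678172 19.392313774365054
[[164 163 156 156 159 156 160 149 118  92  77  56  41  38  30  34  50  86 129 166 182 188 189 190 185 185 187 184 184 186 186 187]
 [193 185 183 179 171 168 163 155 136 113  99  83  64  48  42  48  77 122 156 179 186 188 189 187 190 191 189 186 189 189 188 186]
 [217 215 206 199 197 193 188 175 149 120 109 104  93  85  65  67  98 140 158 166 169 171 176 180 183 186 189 190 187 188 190 190]
 [225 224 223 215 216 214 204 189 169 127 109 106 110 100  95  97 120 148 159 158 153 160 156 160 164 166 171 170 175 180 184 186]
 [225 227 223 226 226 224 218 214 191 150 118 107 114 109 110 107 129 157 178 180 178 172 172 165 160 158 158 157 159 160 164 166]
 [225 224 225 226 227 226 226 225 221 180 134 114 110 106 106 111 126 157 189 196 194 193 192 187 186 180 179 176 171 163 161 161]
 [226 225 225 225 226 224 226 227 225 216 186 158 143 122 111 106 118 153 192 210 205 197 194 193 196 195 194 194
[... 2136 characters left out ...]
136 143 156 179 206 225 232 235 232 234 232 228 231 227 218 212 177 172 194 221 235 241 243 243 242 242 242]
 [169 178 184 171 155 147 141 137 140 147 174 199 219 217 216 212 202 213 215 192 189 165 150 143 157 193 226 237 242 242 243 244]
 [191 220 220 187 164 160 157 149 140 137 142 167 203 202 185 183 175 187 188 167 159 151 143 145 127 136 156 194 228 238 242 242]
 [220 239 232 200 170 163 163 162 156 149 143 146 171 177 162 163 161 153 160 146 142 141 146 151 146 133 124 136 164 204 225 218]
 [235 239 227 192 169 165 161 164 160 154 150 139 146 145 143 145 142 139 141 138 139 137 141 146 146 146 142 130 130 147 156 158]]
(array([ 0.44911613, -0.29466731]), np.float64(46.45882352941176))
```

```bash
python3 -m crank '[0,0,0,-0.25,0.3,1,-1, 0,0,0,-0.25,0.3,2,-1, 0,0,0,-0.25,0.3,2.6,-1, 0,0,0,-0.25,0.3,3,-1, 0,0,0,-0.25,0.3,3.3,-1, 0,0,0,-0.25,0.3,3.6,-1, 0,0,0,-0.25,0.3,3.7,-1]' 80
```

```text
time_s: 6.05
position: [0.4514, -0.2967, 0.1982]
ee_rot: [-0.0, 0.824, 0.566, 0.0]
ft_force: [-0.4, -0.8, -2.3]
opening: 0.0191
grip_force: 78.8
```

```bash
python3 -m crank '[0,0,0,0.1,0.05,0.3,-1, 0,0,0,0.1,0.05,0.6,-1, 0,0,0,0.1,0.05,0.8,-1, 0,0,0,0.1,0.05,0.8,-1]' 80
python3 - <<'E'
from h import *
s=bot.read_state();print(s["position"],s["ft_force"],s["torque"])
S=bot.camera("scene")
cv2.imwrite("pics/g3.png",cv2.resize(S[120:220,140:260],None,fx=5,fy=5,interpolation=cv2.INTER_CUBIC)[:,:,::-1])
E
```

```text
time_s: 6.55
position: [0.4521, -0.2959, 0.1901]
ee_rot: [-0.0, 0.824, 0.566, -0.0]
ft_force: [0.2, -0.5, -2.2]
opening: 0.0191
grip_force: 78.8
[ 0.45209338 -0.29591163  0.19011242] [ 0.16791108 -0.49183051 -2.24402978] [0.01007193 0.02115613 0.02925866]
```

View pics/g3.png

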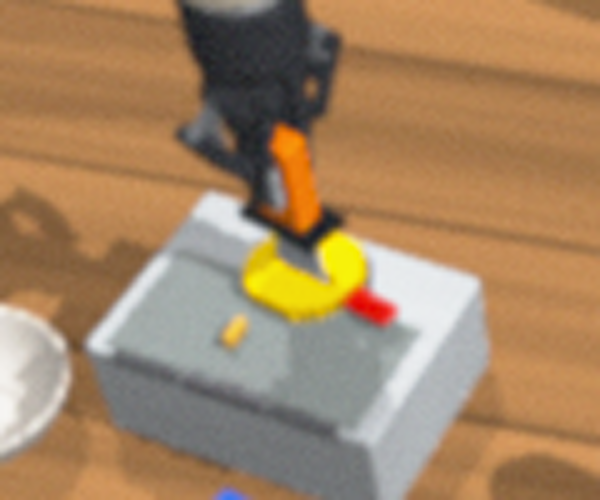

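The scene crop shows the blade well down in the slot (crop (305,260)), with the flange just above the disc and no contact force. Next I turn clockwise.

```bash
python3 -m crank '[0,0,5,0,-0.02,0,-1, 0,0,12,0,-0.04,0,-1, 0,0,19,0.01,-0.06,0,-1, 0,0,26,0.02,-0.09,0,-1, 0,0,33,0.03,-0.11,0,-1, 0,0,40,0.05,-0.13,0,-1, 0,0,47,0.06,-0.15,0,-1, 0,0,54,0.08,-0.16,0,-1, 0,0,61,0.1,-0.17,0,-1, 0,0,68,0.12,-0.19,0,-1, 0,0,73,0.14,-0.19,0,-1, 0,0,73,0.14,-0.19,0,-1]' 80
python3 - <<'E'
from h import *
s=bot.read_state();print(s["position"],s["ft_force"],s["torque"])
S=bot.camera("scene")
cv2.imwrite("pics/g4.png",cv2.resize(S[120:220,140:260],None,fx=5,fy=5,interpolation=cv2.INTER_CUBIC)[:,:,::-1])
E
```

```text
time_s: 8.1
position: [0.4509, -0.2935, 0.1902]
ee_rot: [-0.0, 0.999, -0.035, -0.0]
ft_force: [-1.0, 1.0, -1.7]
opening: 0.0193
grip_force: 79.0
[ 0.45093035 -0.29347508  0.19023055] [-1.03430093  1.01176399 -1.73235531] [0.40879659 0.23076935 0.0378181 ]
```

View pics/g4.png

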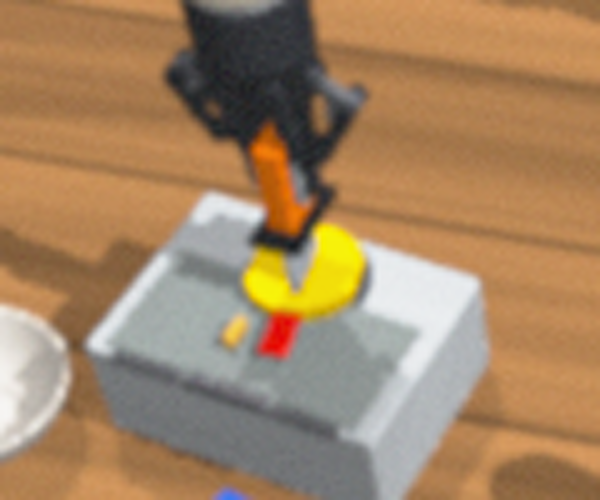

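The tongue now points across the lid at crop (280,335), not yet seated. I continue in small steps up to the stop.

```bash
for i in 1; do python3 -m crank '[0,0,4,0,0,0,-1, 0,0,8,0,0,0,-1, 0,0,11,0,0,0,-1, 0,0,11,0,0,0,-1]' 80; python3 -c "
from cell import bot
print(bot.read_state()['torque'])"; done
```

```text
time_s: 8.65
position: [0.451, -0.2933, 0.1902]
ee_rot: [-0.001, 0.992, -0.13, -0.0]
ft_force: [-0.8, 3.6, -0.2]
opening: 0.0188
grip_force: 79.1
[1.16533848 0.20109558 0.04381755]
```

```bash
python3 -m crank '[0,0,2,0,0,0,-1, 0,0,4,0,0,0,-1, 0,0,4,0,0,0,-1]' 80; python3 -c "
from cell import bot
print(bot.read_state()['torque'])"
```

```text
time_s: 9.02
position: [0.4511, -0.2932, 0.1902]
ee_rot: [-0.001, 0.986, -0.165, -0.0]
ft_force: [-0.1, 5.6, -0.2]
opening: 0.0186
grip_force: 79.3
[1.60001486 0.16124158 0.47857006]
```

```bash
python3 -m crank '[0,0,2,0,0,0,-1, 0,0,3,0,0,0,-1, 0,0,3,0,0,0,-1]' 80
python3 - <<'E'
from h import *
s=bot.read_state();print(s["position"],s["ft_force"],s["torque"])
S=bot.camera("scene")
cv2.imwrite("pics/s5.png",S[:,:,::-1])
cv2.imwrite("pics/g5.png",cv2.resize(S[120:220,140:260],None,fx=5,fy=5,interpolation=cv2.INTER_CUBIC)[:,:,::-1])
m=mask(S,'red',(185,175,215,200));k=cen(m);p=ray("scene",k[0],.1);print(k,p)
c=np.array([.4518,-.2930]);d=p[:2]-c;print(np.degrees(np.arctan2(d[1],d[0])),np.hypot(*d))
E
```

```text
time_s: 9.4
position: [0.4512, -0.2931, 0.1902]
ee_rot: [-0.0, 0.982, -0.189, -0.001]
ft_force: [-1.2, 4.9, 1.7]
opening: 0.0194
grip_force: 81.4
[ 0.45116088 -0.29309634  0.19018727] [-1.22160346  4.93406765  1.74033727] [1.42950199 0.30080912 1.82713479]
(array([191.45454545, 185.6969697 ]), 33, (np.int64(188), np.int64(195), np.int64(182), np.int64(189))) [ 0.51075029 -0.3039906   0.1       ]
-10.560887495865831 0.059966073473619444
```

View pics/g5.png

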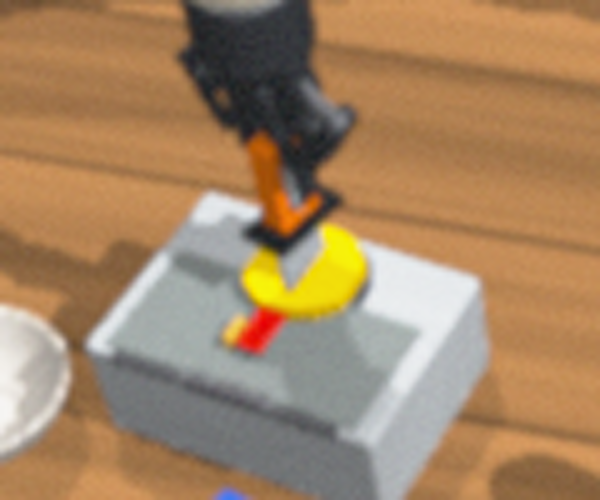

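The tongue at crop (265,325) lies at -10.6° from world x, the same as the box's x axis. The torque rose to 1.8 N m, so the cam is against its stop. Next I back off through the play and lift out.

```bash
python3 -m crank '[0,0,-4,0,0,0,-1, 0,0,-9,0,0,0,-1, 0,0,-9,0,0,0,-1, 0,0,-9,0,0,-0.5,-1, 0,0,-9,0,0,-1.5,-1, 0,0,-9,0,0,-3,-1, 0,0,-9,0,0,-5,-1, 0,0,-9,0,0,-5,-1]' 80
python3 - <<'E'
from m import *
from scipy.spatial.transform import Rotation as R
s=bot.read_state();print(s["position"],s["ft_force"],s["torque"])
q=s["ee_rot"];A=R.from_quat(np.r_[q[1:],q[0]]).as_matrix();print(A.round(3))
S=bot.camera("scene");cv2.imwrite("pics/s6.png",S[:,:,::-1])
m=mask(S,'red',(180,175,215,205));k=cen(m);p=ray("scene",k[0],.1);d=p[:2]-[.4518,-.2930];print(k,p,np.degrees(np.arctan2(d[1],d[0])))
a=cv2.resize(S[120:220,140:260],None,fx=5,fy=5,interpolation=cv2.INTER_CUBIC)
cv2.imwrite("pics/g6.png",a[:,:,::-1])
print("shift to hover (tool cm):",(A.T@(np.array([.660,.0004,s["position"][2]])-s["position"])*100).round(2))
E
```

```text
time_s: 10.45
position: [0.4518, -0.2949, 0.2422]
ee_rot: [0.001, 0.994, -0.114, 0.002]
ft_force: [0.6, 0.6, -1.8]
opening: 0.0194
grip_force: 79.0
[ 0.45177803 -0.29486165  0.24219787] [ 0.64126054  0.58065749 -1.80388326] [-0.00827541  0.02026556 -0.02004197]
[[ 0.974 -0.226  0.003]
 [-0.226 -0.974 -0.002]
 [ 0.003  0.001 -1.   ]]
(array([191.67647059, 185.70588235]), 34, (np.int64(188), np.int64(195), np.int64(182), np.int64(189))) [ 0.51062216 -0.30325301  0.1       ] -9.8876181511904
shift to hover (tool cm): [ 1.362e+01 -3.347e+01  2.000e-02]
```

View pics/g6.png

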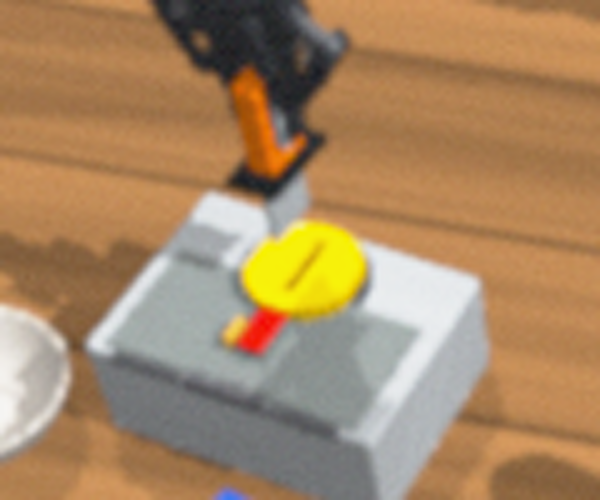

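The key is out, and the cam stays seated with its tongue at -9.9°. I carry the key back above the holder.

```bash
python3 -m crank '[0,0,-8,1,-2.5,0,-1, 0,0,-17,2.2,-5.5,0,-1, 0,0,-26,3.4,-8.4,0,-1, 0,0,-35,4.6,-11.3,0,-1, 0,0,-44,5.8,-14.2,0,-1, 0,0,-53,7,-17.1,0,-1, 0,0,-62,8.1,-20,0,-1, 0,0,-71,9.3,-22.9,0,-1, 0,0,-80,10.5,-25.8,0,-1, 0,0,-89,11.7,-28.8,0,-1, 0,0,-98,12.9,-31.7,0,-1, 0,0,-103.7,13.6,-33.5,0,-1, 0,0,-103.7,13.6,-33.5,0,-1, 0,0,-103.7,13.6,-33.5,0,-1]' 80
python3 - <<'E'
from m import *
from scipy.spatial.transform import Rotation as R
P=lambda u,v:np.array([140+u/5-.4,120+v/5-.4])
e=ray("scene",P(307,205),.1456)-ray("scene",P(268,228),.1456);print("blade dir before",np.degrees(np.arctan2(e[1],e[0])),np.hypot(*e[:2]))
s=bot.read_state();print(s["position"],s["ft_force"],s["torque"])
q=s["ee_rot"];A=R.from_quat(np.r_[q[1:],q[0]]).as_matrix();print(A.round(3))
S=bot.camera("scene")
a=cv2.resize(S[180:280,205:325],None,fx=5,fy=5,interpolation=cv2.INTER_CUBIC)
cv2.imwrite("pics/g7.png",a[:,:,::-1])
print("shift (tool cm):",(A.T@(np.array([.660,.0004,.1066])-s["position"])*100).round(2))
E
```

```text
time_s: 12.25
position: [0.6583, 0.0004, 0.2398]
ee_rot: [-0.0, 0.704, 0.71, -0.001]
ft_force: [-0.1, -0.9, -2.3]
opening: 0.0188
grip_force: 79.0
blade dir before 145.44298353593274 0.031862126499102444
[6.58324667e-01 3.51715513e-04 2.39825178e-01] [-0.12440557 -0.9408886  -2.25885115] [-0.01787533  0.01527716  0.03974515]
[[-0.008  1.    -0.001]
 [ 1.     0.008 -0.001]
 [-0.001 -0.001 -1.   ]]
shift (tool cm): [1.000e-02 1.800e-01 1.332e+01]
```

View pics/g7.png

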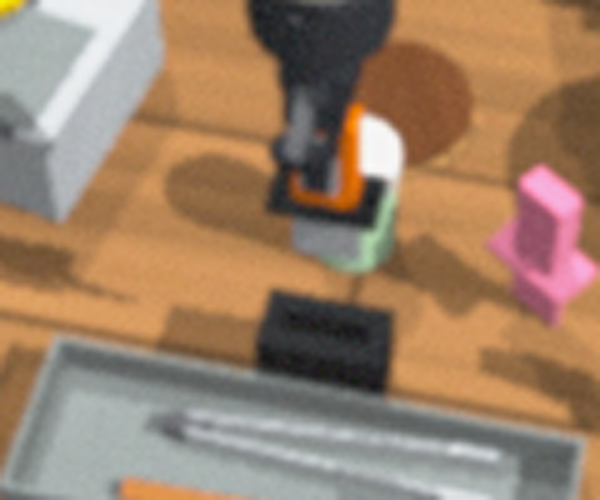

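The crop shows the blade's lower edge around crop (328,258) and the holder mouth centred at (326,325). I check the relative offset.

Run:
```python
from h import *
P=lambda u,v:np.array([205+u/5-.4,180+v/5-.4])
print("tip",ray("scene",P(328,258),.1432),ray("scene",P(292,247),.1432),ray("scene",P(364,269),.1432))
print("mouth",ray("scene",P(326,325),.065),"rim corners",[ray("scene",P(*q),.065).round(4) for q in((272,293),(393,312),(388,362),(258,340))])
```

```text
tip [0.66063963 0.00300498 0.1432    ] [ 0.65771708 -0.01941858  0.1432    ] [0.6635383  0.02524523 0.1432    ]
mouth [6.57689344e-01 2.30557419e-04 6.50000000e-02] rim corners [array([ 0.6422, -0.0382,  0.065 ]), array([0.6392, 0.0386, 0.065 ]), array([0.6752, 0.0433, 0.065 ]), array([ 0.6775, -0.038 ,  0.065 ])]
```

```bash
python3 -m crank '[0,0,0,-0.1,-0.1,3,-1, 0,0,0,-0.1,-0.1,6,-1, 0,0,0,-0.1,-0.1,7.5,-1, 0,0,0,-0.1,-0.1,8.5,-1, 0,0,0,-0.1,-0.1,9.5,-1, 0,0,0,-0.1,-0.1,10.5,-1, 0,0,0,-0.1,-0.1,11.5,-1, 0,0,0,-0.1,-0.1,12.3,-1, 0,0,0,-0.1,-0.1,12.3,-1]' 80
```

```text
time_s: 13.42
position: [0.6576, 0.0008, 0.1166]
ee_rot: [-0.0, 0.703, 0.711, -0.0]
ft_force: [-0.9, 0.0, -2.3]
opening: 0.0191
grip_force: 79.1
```

In the mouth with no contact. I lower the last centimetre until the flange touches.

```bash
python3 -m crank '[0,0,0,0,0,0.4,-1, 0,0,0,0,0,0.7,-1, 0,0,0,0,0,0.9,-1, 0,0,0,0,0,0.9,-1]' 80
```

```text
time_s: 13.92
position: [0.658, 0.0007, 0.1082]
ee_rot: [-0.0, 0.703, 0.711, -0.0]
ft_force: [0.1, -1.0, -2.5]
opening: 0.0189
grip_force: 79.1
```

```bash
python3 -m crank '[0,0,0,0,0,0.1,-1, 0,0,0,0,0,0.2,-1, 0,0,0,0,0,0.2,-1]' 80;  python3 -m crank '[0,0,0,0,0,0.1,-1, 0,0,0,0,0,0.1,-1]' 80
```

```text
time_s: 14.3
position: [0.6582, 0.0007, 0.1066]
ee_rot: [0.0, 0.703, 0.711, 0.0]
ft_force: [-1.5, 0.1, 1.0]
opening: 0.0191
grip_force: 79.2
time_s: 14.55
position: [0.6582, 0.0006, 0.1065]
ee_rot: [0.0, 0.703, 0.711, 0.0]
ft_force: [-4.2, 0.8, 11.0]
opening: 0.0194
grip_force: 80.6
```

```bash
python3 -m crank '[0,0,0,0,0,0,-0.4, 0,0,0,0,0,0,-0.1, 0,0,0,0,0,0,0, 0,0,0,0,0,0,0, 0,0,0,0,0,0,0, 0,0,0,0,0,-1,0, 0,0,0,0,0,-4,0, 0,0,0,0,0,-9,0, 0,0,0,0,0,-14,0, 0,0,0,0,0,-14,0]'
python3 - <<'E'
from h import *
S=bot.camera("scene")
a=cv2.resize(S[140:280,160:325],(707,600),interpolation=cv2.INTER_CUBIC)
cv2.imwrite("pics/g8.png",a[:,:,::-1])
E
```

```text
time_s: 15.8
position: [0.6604, 0.0, 0.2507]
ee_rot: [0.003, 0.703, 0.711, 0.003]
ft_force: [0.2, -0.3, -0.5]
opening: 0.0428
grip_force: 0.0
```

View pics/g8.png

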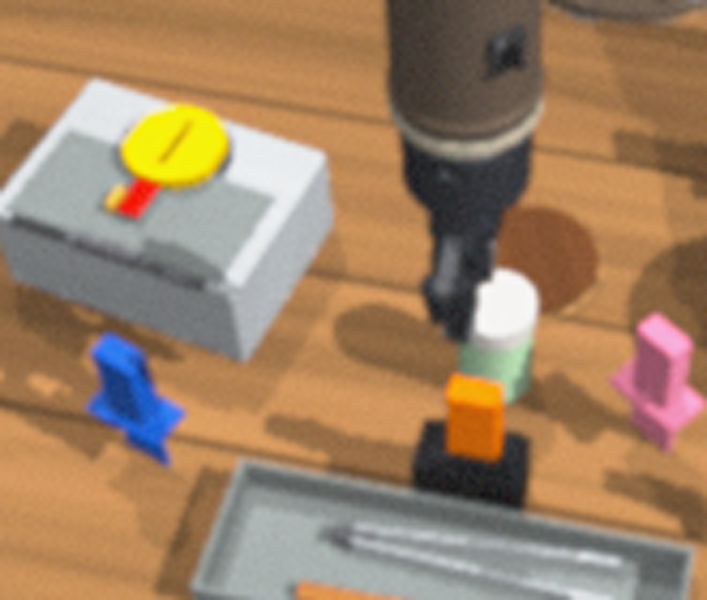

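The crop shows the key upright in its holder at (475,420), released with the gripper clear above it. The cam's tongue lies across the lid at (138,198).

```bash
python3 -c "
from cell import bot
print(bot.close_job())"
```

```text
the job is handed in; nothing more can be done
None
```

The cam was turned clockwise to its stop with the key, the key hangs upright in its holder and is released, and the job was handed in at about 16 s on the robot's clock; no verdict came back.

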